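# Put the board markers away in the desk drawer

## Robot

A 6-joint arm with a two-finger parallel gripper is mounted at the origin on the work surface. World frame = base frame: x ahead of the robot, y to its left, z up, the work surface at z = 0. Lengths are in m, angles in degrees, forces in N, time in s.
With the tool pointing down it reaches from about 0.325 to 0.85 m from the base axis. Payload 15.5 kg.
Tool frame: the origin (TCP) lies on the mounting face of the last link; the fingertips stand 191 mm ahead of it and the grasp point (between the pads) lies 172 mm ahead of it; z points along the fingers, y is the line along which they close (so a half turn about z gives the same grasp; the last joint's range is limited). The gripper opens to 91 mm and grips with 3 to 60 N. Pads are 32 mm wide; open, the fingers measure 118 mm over their backs; the gripper's body (76 mm by 178 mm) begins 60 mm behind the grasp point.
Start: joints at [-72.737, 28.281, 77.091, -0, 74.628, -5.472], TCP at [0.242, -0.576, 0.405] pointing down, gripper open.
Joint ranges: [-166.48, 166.48], [-47.26, 123.95], [12.59, 153.08], [-70.14, 250.14], [6.76, 159.57], [-176.63, 176.63]. Speed limits (degrees/s): [108.29, 108.29, 147.25, 172.46, 172.46, 172.46].

## Interface

Orientations are given as [roll, pitch, yaw] about the fixed x, y, z axes, in that order (R = Rz(yaw) Ry(pitch) Rx(roll)).
In Python, from bench import bot gives the robot as it stands.
- The arm moves only by the shell command python3 -m pendant 'ROWS' [OPENING]. ROWS is text: rows parted by semicolons, each of 6 numbers parted by spaces: the shift along the world's x, y, z in m, then the turn, a rotation vector about the world's x, y, z in degrees. In form: x y z rx ry rz; .... A call has 1 to 12 rows; each row shifts and turns the commanded pose from where the row before left it; what a row does not reach is not made up. A row lasts 1/10 s, in which the tool goes at most 50 mm and 8.59 degrees, less where a joint would pass 70% of its speed; a pose out of reach is approached as far as the arm can. A call with a gripper value outside its range is refused whole. OPENING is the opening, from 0 (shut) to 1 (fully open), set as the call begins (- or left out, the last holds). The fingers move at their own pace and stop on an object; the grip force is fixed at half the most. Time passes only in rows, so rows that do not move let the fingers close. It gives the time, the measured TCP pose, the force, the opening and the grip force at its end, in the units of the state.
- bot.sense(): the state, without advancing time (a new reading comes with each control period).
- bot.get_image(name): name is "scene" or "top"; returns the picture (400x640x3 uint8, red, green, blue); there is no depth.
- bot.camera_info(name): a dict with "fov_y" (degrees; the focal length in pixels is half the picture's height over the tangent of half this angle, whatever the lens; pixels are square), "cx", "cy" (the principal point, pixels), "pose" (4x4, takes a point from camera to world coordinates). Camera axes: x right, y down, z forward; pixel columns grow to the right and rows downward; lengths in m; the calibration is good to about 2 mm. A picture is of the moment at which its call begins. camera_info takes no time and is no camera call.
- bot.job_done(): hands the job in; it is judged then, once.
The state is a dict: "clock": time; "qpos": joint angles; "joint_vel": joint speeds; "joint_torque": joint torques, N m; "tool_pos": TCP position; "orientation": TCP orientation; "ft_force": force on the tool from outside, world axes, zero at the start; "ft_torque": the same for the moment, N m; "gripper_width": finger opening in m; "gripper_force": force on a finger pad.
Only numpy, scipy, OpenCV 4.12 (cv2) and the standard library are available. Lean on these libraries where they do the work, as an engineer would, in place of code of your own. Each camera call takes 0.05 s, during which the arm holds its last target. There are 200 camera calls.

## Task

Open the top drawer of the grey drawer unit, pull every marker out of the wooden organiser one after another and lay them all down flat in that drawer, then push the drawer fully shut. The markers are thin plastic, so grip them lightly (20 to 25 N is enough). Leave the glue stick in the organiser, keep the organiser upright, and leave the other things on the desk where they are.

Things in the scene. Friction and masses are not known exactly. Their poses are not given: they have to be found in the camera images.
- marker_blue: Board marker, blue barrel, white cap, 150 mm long, 35 g, standing cap down in the organiser; may be absent. Origin: centre of the cap end; z runs to the plain end, which sticks up. Cap dia. 21 from 0 to 42 mm, square anti-roll collar 26 mm wide from 42 to 50, barrel dia. 20 from 50 to 150. Thin: a 20 to 25 N grip holds it; over 70 N from the fingers in all (both pads added) cracks it.
- marker_red: Board marker, red barrel, white cap, 150 mm long, 35 g, standing cap down in the organiser; may be absent. Origin: centre of the cap end; z runs to the plain end, which sticks up. Cap dia. 21 from 0 to 42 mm, square anti-roll collar 26 mm wide from 42 to 50, barrel dia. 20 from 50 to 150. Thin: a 20 to 25 N grip holds it; over 70 N from the fingers in all (both pads added) cracks it.
- marker_green: Board marker, green barrel, white cap, 150 mm long, 35 g, standing cap down in the organiser; may be absent. Origin: centre of the cap end; z runs to the plain end, which sticks up. Cap dia. 21 from 0 to 42 mm, square anti-roll collar 26 mm wide from 42 to 50, barrel dia. 20 from 50 to 150. Thin: a 20 to 25 N grip holds it; over 70 N from the fingers in all (both pads added) cracks it.
- marker_black: Board marker, black barrel, white cap, 150 mm long, 35 g, standing cap down in the organiser; may be absent. Origin: centre of the cap end; z runs to the plain end, which sticks up. Cap dia. 21 from 0 to 42 mm, square anti-roll collar 26 mm wide from 42 to 50, barrel dia. 20 from 50 to 150. Thin: a 20 to 25 N grip holds it; over 70 N from the fingers in all (both pads added) cracks it.
- marker_orange: Board marker, orange barrel, white cap, 150 mm long, 35 g, standing cap down in the organiser; may be absent. Origin: centre of the cap end; z runs to the plain end, which sticks up. Cap dia. 21 from 0 to 42 mm, square anti-roll collar 26 mm wide from 42 to 50, barrel dia. 20 from 50 to 150. Thin: a 20 to 25 N grip holds it; over 70 N from the fingers in all (both pads added) cracks it.
- organiser: Loose wooden desk organiser, 116 (x) x 176 (y) x 90 mm high, 1.2 kg. Origin: middle of its top face (90 mm above the desk), z up. Six square cells, 38 mm wide inside, open at the top, centres at x = -30 and +30, y = -60, 0 and +60 mm; cell floor 80 mm below the top. Markers stick out 70 mm above its top, and may lean up to 0.25 rad in their cells.
- glue_stick: White glue stick with a grey band and a yellow cap, diameter 28, 110 mm tall, standing in one cell of the organiser. Origin: centre of its underside. It stays in the organiser.
- unit_drawer0_handle (a point): Centre of the top drawer's handle: a steel bar, diameter 11, 120 mm long along y, on two thin posts, its axis 35 mm in front of the drawer front (29 mm clear gap) and 38 mm below the top of the fixed grey drawer unit (280 x 320 x 174 mm high, two drawers, front to its own -x, towards the robot; yellow notes on top). Moves with the drawer. Axes as drawer_floor.
- drawer_floor (a point): Middle of the front edge of the top drawer's inner floor (just behind the front panel); moves with the drawer. x points into the unit, y along the front, z up; the drawer slides out along -x. Inner space: x 0 to 235, y -139 to 139 mm; side walls 55, front panel 66 mm above the floor. Open to the sky: x from 0 to joint value - 6 mm; the rest is under the unit's top, 65 mm above this floor.
- unit_drawer0 (a joint): How far the top drawer is pulled out: 0 = fully shut, 0.197 m = fully out. It stays where it is left; slides with a friction of about 1 N and a damping of 4 N s/m.
- mug: Blue mug, bystander, diameter 80, 95 mm high, origin under its centre.
- stapler: Red and black stapler, bystander, 150 x 36 x 55 mm, origin under its centre, long axis x.
- board_eraser: Grey board eraser, bystander, 105 x 50 x 32 mm, origin under its centre, long axis x.
- paper_weight: Green glass paper weight, bystander, a disc of diameter 60 and height 30 mm, origin under its centre.

How it is judged:
By the outcome, as a careful person would: the job done as asked, in the order asked, and still so for the second after the job is handed in, with the robot touching nothing.
Of marker_blue, marker_red, marker_green, marker_black, marker_orange only 4 to 5 are there at a start; the rules pass over those that are not, and their reading is None.
At some moment in a run one of organiser may be knocked a few centimetres aside while the robot is not near it.
Once in a run the grip may slacken for a moment while it holds something.
It also fails if it takes over 208 s, if anything falls off the work surface, if the arm or the gripper's body presses on something with over 40 N, if the wrist force passes 120 N, or if a joint passes its speed limit or range.

## Working session

There is one attempt and no reset: what is moved stays moved. The work goes in short steps, Python scripts to look and compute and a shell command to move; the robot and the scene stay as the last step left them, time stands still between calls to the robot, and variables do not carry over. Pictures are saved under pics/ and viewed, at most 15 in all, crops included, and the job is handed in when it is done.

```bash
mkdir -p pics; ls; python3 - <<'E'
from bench import bot
import cv2,numpy as np
for n in("scene","top"):
    i=bot.camera_info(n);print(n,i["fov_y"],i["cx"],i["cy"],np.round(i["pose"],4).tolist(),[k for k in i])
    cv2.imwrite(f"pics/{n}0.png",bot.get_image(n)[:,:,::-1])
print(bot.sense())
E
```

```text
pics
scene 47.42540626522302 324.88469435465004 199.3110541419654 [[0.8785, 0.2627, -0.3991, 0.9605], [0.4775, -0.5155, 0.7116, -0.7833], [-0.0188, -0.8157, -0.5782, 0.6733], [0.0, 0.0, 0.0, 1.0]] ['fov_y', 'cx', 'cy', 'pose']
top 43.35367063427732 324.6343173688299 196.1503074816229 [[-0.0186, -0.9979, 0.0615, 0.4872], [-0.9996, 0.0174, -0.02, -0.072], [0.0188, -0.0619, -0.9979, 1.4451], [0.0, 0.0, 0.0, 1.0]] ['fov_y', 'cx', 'cy', 'pose']
{'clock': 0.1, 'qpos': array([-7.27355510e+01,  2.83112030e+01,  7.71228096e+01, -3.00014741e-03,
        7.46281795e+01, -5.47269844e+00]), 'joint_vel': array([ 0.07659678, -0.11153221, -0.21235211, -0.01438529, -0.02643213,
       -0.00513226]), 'joint_torque': array([ 2.57398642e-03, -8.80239701e+01, -3.82544982e+01,  7.10840570e-02,
        4.81198879e-02,  2.84391126e-05]), 'tool_pos': array([ 0.24151269, -0.57631295,  0.40420365]), 'orientation': array([-1.79937816e+02, -3.05257519e-03,  2.27379426e+01]), 'ft_force': array([-1.13865191, -0.26907826, -0.90530505]), 'ft_torque': array([ 0.00070288, -0.03721062,  0.02714036]), 'gripper_force': 0.0, 'gripper_width': 0.09099466458255387}
```

View pics/scene0.png

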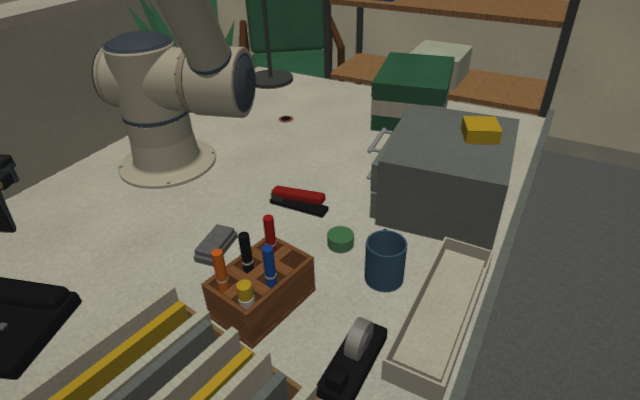

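View pics/top0.png

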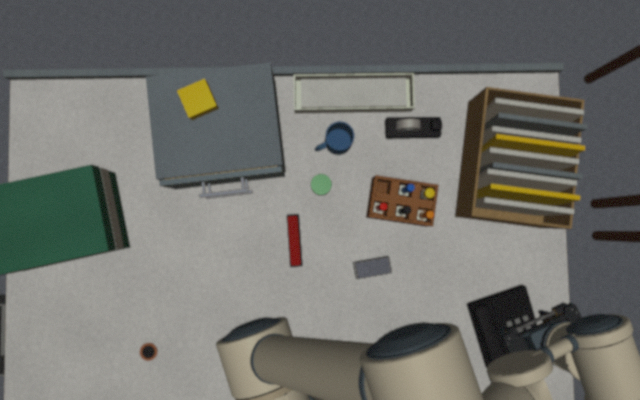

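The scene view shows the orange, black, red and blue markers and the glue stick in the organiser. The top view has the organiser at about (403,201), the handle at about (226,189) and no green marker. Next I measure these.

```bash
cat > h.py <<'E'
from bench import bot
import cv2,numpy as np
def ray(n,u,v):
    i=bot.camera_info(n);f=200/np.tan(np.radians(i["fov_y"]/2));T=np.array(i["pose"])
    d=T[:3,:3]@np.array([(u-i["cx"])/f,(v-i["cy"])/f,1]);return T[:3,3],d/np.linalg.norm(d)
def plane(n,u,v,z):
    o,d=ray(n,u,v);return (o+d*(z-o[2])/d[2])
def proj(n,p):
    i=bot.camera_info(n);f=200/np.tan(np.radians(i["fov_y"]/2));T=np.array(i["pose"])
    c=T[:3,:3].T@(np.array(p)-T[:3,3]);return np.array([f*c[0]/c[2]+i["cx"],f*c[1]/c[2]+i["cy"]])
def tri(n1,p1,n2,p2):
    o,d=ray(n1,*p1);q,e=ray(n2,*p2);A=np.stack([d,-e],1);s=np.linalg.lstsq(A,q-o,rcond=None)[0]
    a,b=o+d*s[0],q+e*s[1];return (a+b)/2,np.linalg.norm(a-b)
E
python3 - <<'E'
from h import *
im=cv2.imread("pics/top0.png")
cv2.imwrite("pics/c1.png",cv2.resize(im[165:235,355:450],None,fx=8,fy=8,interpolation=cv2.INTER_CUBIC))
c2=cv2.resize(im[55:210,140:295],None,fx=3.8,fy=3.8,interpolation=cv2.INTER_CUBIC);cv2.imwrite("pics/c2.png",c2)
im=cv2.imread("pics/scene0.png")
cv2.imwrite("pics/c3.png",cv2.resize(im[205:345,195:325],None,fx=4.2,fy=4.2,interpolation=cv2.INTER_CUBIC))
E
```

```text
(no output)
```

View pics/c1.png

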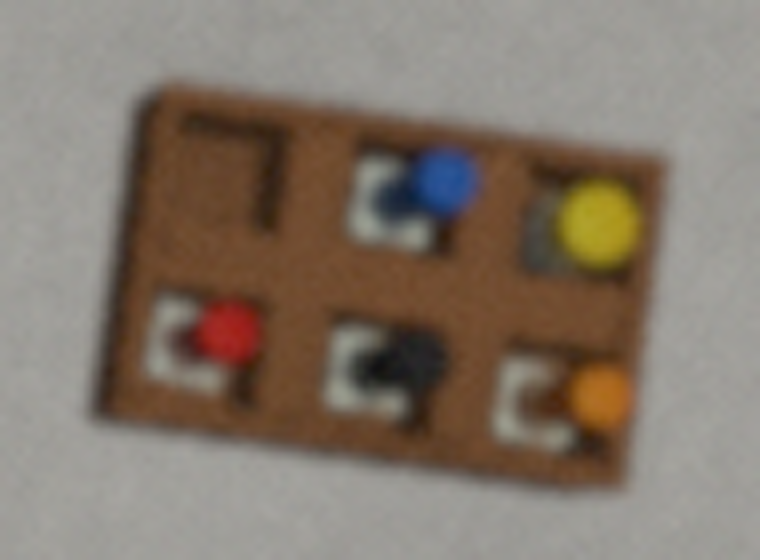

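View pics/c2.png

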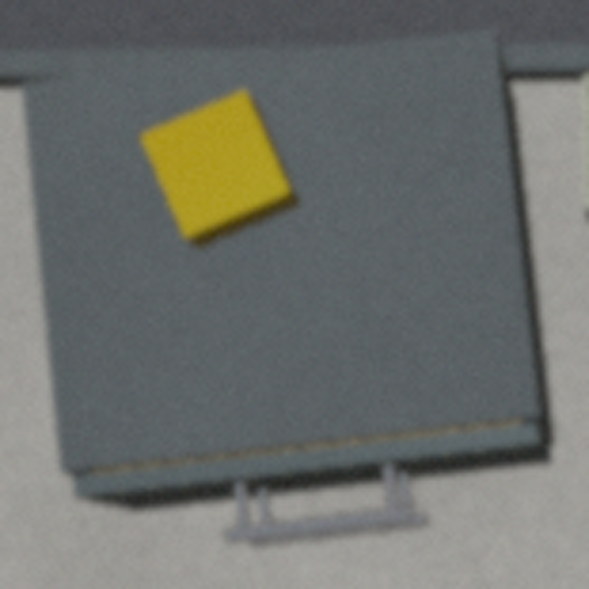

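View pics/c3.png

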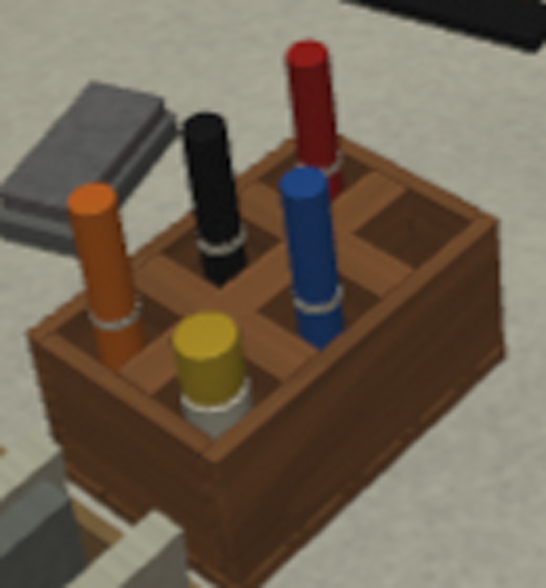

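The crops give the organiser's top corners at (375,176), (438,184), (433,226) and (368,217), and four marker tops. The handle bar runs from about (200,196) to (249,192).

```bash
python3 - <<'E'
from h import *
np.set_printoptions(precision=4,suppress=True)
t=lambda x,y:(355+x/8-.44,165+y/8-.44)
s=lambda x,y:(195+x/4.2-.4,205+y/4.2-.4)
h=lambda x,y:(140+x/3.8-.4,55+y/3.8-.4)
C=np.array([plane("top",*t(*c),.09) for c in((150,88),(665,155),(625,488),(100,415))])
print(C[:,:2],"sides",[np.linalg.norm(C[i]-C[i-1]) for i in range(4)],"ctr",C.mean(0),"yaw",np.degrees(np.arctan2(*(C[0]-C[1])[[1,0]]))-90,np.degrees(np.arctan2(*(C[3]-C[0])[[1,0]]))-180)
for n,a,b in(("orange",(600,397),(93,198)),("black",(415,362),(205,122)),("red",(229,332),(308,55)),("blue",(447,183),(305,183)),("glue",(600,223),(208,335))):
    print(n,plane("top",*t(*a),.16 if n!="glue" else .12),tri("top",t(*a),"scene",s(*b)))
print("corner scene BR",tri("top",t(665,155),"scene",s(212,455)))
a,b=plane("top",*h(228,535),.136),plane("top",*h(413,521),.136)
print("handle",a,b,np.linalg.norm(a-b),(a+b)/2,"ang",np.degrees(np.arctan2(*(a-b)[[1,0]])))
for p in((25,65),(500,35),(535,425),(68,468),(75,490),(548,445)): print("unit",p,plane("top",*h(*p),.174)[:2])
E
```

```text
[[ 0.6243 -0.2321]
 [ 0.5986 -0.4066]
 [ 0.4861 -0.3894]
 [ 0.5139 -0.2125]] sides [np.float64(0.11212281330390289), np.float64(0.17639571747554936), np.float64(0.11380777061341925), np.float64(0.17906199538757736)] ctr [ 0.5557 -0.3102  0.09  ] yaw -8.39513804518596 -10.07404387355092
orange [ 0.5154 -0.3659  0.16  ] (array([ 0.515 , -0.3669,  0.1576]), np.float64(0.0012456407766458753))
black [ 0.5277 -0.3068  0.16  ] (array([ 0.5271, -0.3076,  0.1583]), np.float64(0.0017627241236380185))
red [ 0.5384 -0.2473  0.16  ] (array([ 0.5382, -0.2479,  0.157 ]), np.float64(0.0008457729512017603))
blue [ 0.585  -0.3187  0.16  ] (array([ 0.5852, -0.3194,  0.1568]), np.float64(0.0002488713477747392))
glue [ 0.5739 -0.3769  0.12  ] (array([ 0.5739, -0.3776,  0.1173]), np.float64(0.000389386846876807))
corner scene BR (array([ 0.5969, -0.408 ,  0.09  ]), np.float64(0.004293504907680709))
handle [0.5756 0.2262 0.136 ] [0.583  0.1002 0.136 ] 0.12629688605648054 [0.5793 0.1632 0.136 ] ang 93.36046482492158
unit (25, 65) [0.8919 0.3523]
unit (500, 35) [0.9084 0.0335]
unit (535, 425) [0.643  0.0134]
unit (68, 468) [0.6194 0.3231]
unit (75, 490) [0.6047 0.3185]
unit (548, 445) [0.6295 0.0049]
```

Calibration agrees with the given sizes (112x177 mm organiser, marker tops at 0.158, 126 mm bar). The unit's yaw is about 4.5°. I move above the handle with the fingers set to straddle the bar.

```bash
R='python3 -m pendant'
python3 -m pendant '0.017 0.037 0 0 0 3.59; 0.017 0.037 0 0 0 3.59; 0.017 0.037 0 0 0 3.59; 0.017 0.037 0 0 0 3.59; 0.017 0.037 0 0 0 3.59; 0.017 0.037 0 0 0 3.59; 0.017 0.037 0 0 0 3.59; 0.017 0.037 0 0 0 3.59; 0.017 0.037 0 0 0 3.59; 0.017 0.037 0 0 0 3.59' 0.32
python3 -m pendant '0.017 0.037 0 0 0 3.59; 0.017 0.037 0 0 0 3.59; 0.017 0.037 0 0 0 3.59; 0.017 0.037 0 0 0 3.59; 0.017 0.037 0 0 0 3.59; 0.017 0.037 0 0 0 3.59; 0.017 0.037 0 0 0 3.59; 0.017 0.037 0 0 0 3.59; 0.017 0.037 0 0 0 3.59; 0.016 0.036 0 0 0 3.59; 0 0 0 0 0 0; 0 0 0 0 0 0'
python3 - <<'E'
from h import *
cv2.imwrite("pics/s1.png",cv2.resize(bot.get_image("scene")[80:240,320:540,::-1],None,fx=3.5,fy=3.5,interpolation=cv2.INTER_CUBIC))
E
```

```text
clock: 1.1
tool_pos: [0.4119, -0.2048, 0.4046]
orientation: [-180.0, -0.0, 58.8]
ft_force: [1.0, -0.1, 0.4]
gripper_width: 0.0292
gripper_force: 0.0
clock: 2.3
tool_pos: [0.5804, 0.1632, 0.4041]
orientation: [-179.9, 0.0, 94.6]
ft_force: [-0.3, -0.1, -0.1]
gripper_width: 0.029
gripper_force: 0.0
```

View pics/s1.png

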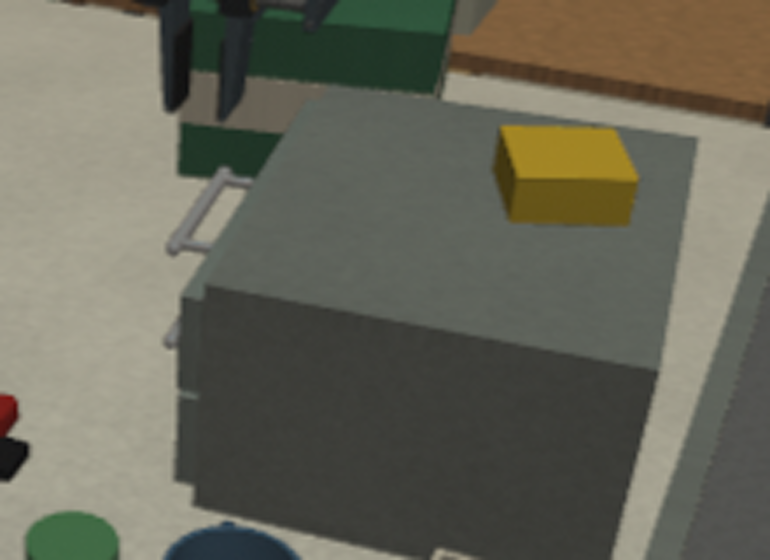

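The handle bar in the scene crop runs from (222,173) to (175,248), and the fingers are above it. I'll check the bar's position from this view before descending.

```bash
python3 - <<'E'
from h import *
s=lambda x,y:(320+x/3.5-.4,80+y/3.5-.4)
a,b=plane("scene",*s(222,174),.136),plane("scene",*s(176,247),.136)
print(a,b,(a+b)/2,np.linalg.norm(a-b))
E
```

```text
[0.57413931 0.22191926 0.136     ] [0.58849885 0.10587547 0.136     ] [0.58131908 0.16389736 0.136     ] 0.11692885989566944
```

```bash

python3 -m pendant '0 0 -0.014 0 0 0; 0 0 -0.014 0 0 0; 0 0 -0.014 0 0 0; 0 0 -0.014 0 0 0; 0 0 -0.014 0 0 0; 0 0 -0.014 0 0 0; 0 0 -0.012 0 0 0; 0 0 0 0 0 0'
python3 -m pendant '0 0 0 0 0 0; 0 0 0 0 0 0; 0 0 0 0 0 0; 0 0 0 0 0 0; 0 0 0 0 0 0; 0 0 0 0 0 0' 0
```

```text
clock: 3.15
tool_pos: [0.5799, 0.1616, 0.3074]
orientation: [-179.8, 0.0, 94.5]
ft_force: [0.2, -0.7, 0.4]
gripper_width: 0.0291
gripper_force: 0.0
clock: 3.75
tool_pos: [0.5808, 0.1625, 0.3094]
orientation: [179.9, 0.0, 94.6]
ft_force: [-0.0, -1.9, 6.7]
gripper_width: 0.0104
gripper_force: 30.0
```

```bash

python3 -m pendant '-0.008 -0.0006 0 0 0 0; -0.016 -0.0013 0 0 0 0; -0.016 -0.0013 0 0 0 0; -0.016 -0.0013 0 0 0 0; -0.016 -0.0013 0 0 0 0; -0.016 -0.0013 0 0 0 0; -0.016 -0.0013 0 0 0 0; -0.016 -0.0013 0 0 0 0; -0.016 -0.0013 0 0 0 0; -0.016 -0.0013 0 0 0 0; -0.016 -0.0013 0 0 0 0; 0 0 0 0 0 0'
python3 -m pendant '-0.012 -0.001 0 0 0 0; -0.008 -0.0006 0 0 0 0; -0.004 -0.0003 0 0 0 0; -0.003 -0.0003 0 0 0 0; 0 0 0 0 0 0'
```

```text
clock: 4.95
tool_pos: [0.4106, 0.1471, 0.3092]
orientation: [-179.9, 0.2, 94.6]
ft_force: [3.1, -35.3, 9.1]
gripper_width: 0.0107
gripper_force: 29.9
clock: 5.45
tool_pos: [0.3865, 0.1452, 0.3092]
orientation: [179.8, 0.2, 94.6]
ft_force: [14.4, -37.1, 0.4]
gripper_width: 0.0102
gripper_force: 29.9
```

```bash

python3 -m pendant '0 0 0 0 0 0; 0 0 0 0 0 0; 0 0 0 0 0 0' 0.3
python3 -m pendant '0 0 0.015 0 0 0; 0 0 0.015 0 0 0; 0 0 0.015 0 0 0; 0 0 0.02 0 0 0; 0 0 0.03 0 0 0; 0 0 0.03 0 0 0; 0 -0.04 0 0 0 0; 0 -0.04 0 0 0 0; 0 -0.04 0 0 0 0; 0 -0.04 0 0 0 0; 0 -0.04 0 0 0 0; 0 -0.04 0 0 0 0'
python3 -m pendant '0 -0.04 0 0 0 0; 0 -0.04 0 0 0 0; 0 -0.04 0 0 0 0; 0 0 0 0 0 0'
python3 - <<'E'
from h import *
a=bot.get_image("top")[50:240,130:460,::-1];cv2.imwrite("pics/t2.png",cv2.resize(a,None,fx=2.4,fy=2.4,interpolation=cv2.INTER_CUBIC))
E
```

```text
clock: 5.75
tool_pos: [0.3852, 0.1468, 0.3087]
orientation: [-180.0, -0.0, 94.5]
ft_force: [0.5, -0.6, 1.0]
gripper_width: 0.0272
gripper_force: 0.0
clock: 6.95
tool_pos: [0.385, -0.0946, 0.4337]
orientation: [180.0, -0.0, 94.5]
ft_force: [0.8, -0.7, -0.2]
gripper_width: 0.0274
gripper_force: 0.0
clock: 7.35
tool_pos: [0.3856, -0.2168, 0.4336]
orientation: [180.0, 0.1, 94.4]
ft_force: [0.9, -0.7, 0.5]
gripper_width: 0.0273
gripper_force: 0.0
```

View pics/t2.png

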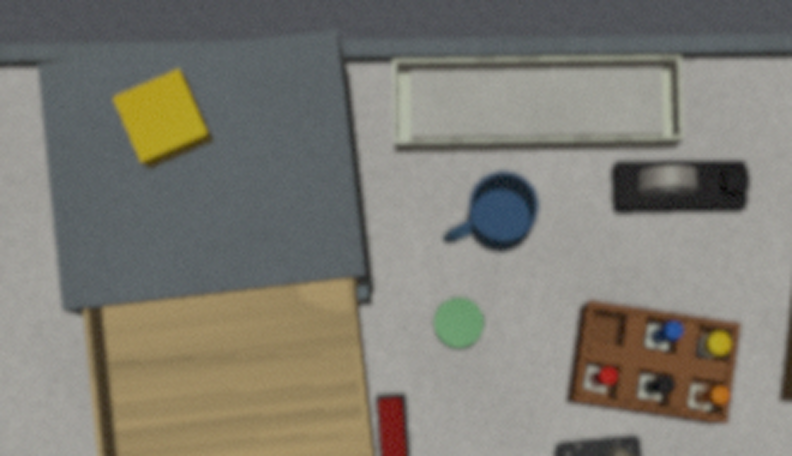

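The drawer is fully open and the organiser hasn't moved. I take red first: turn the tool so the fingers close along y, then descend.

```bash

python3 -m pendant '0.0108 -0.0022 0 0 0 -6.4; 0.0108 -0.0022 0 0 0 -6.4; 0.0108 -0.0022 0 0 0 -6.4; 0.0108 -0.0022 0 0 0 -6.4; 0.0108 -0.0022 0 0 0 -6.4; 0.0108 -0.0022 0 0 0 -6.4; 0.0108 -0.0022 0 0 0 -6.4; 0.0108 -0.0022 0 0 0 -6.4; 0.0108 -0.0022 0 0 0 -6.4; 0.0108 -0.0022 0 0 0 -6.4; 0.0108 -0.0022 0 0 0 -6.4; 0.0108 -0.0022 0 0 0 -6.4' 0.44
python3 -m pendant '0.0108 -0.0022 0 0 0 -6.4; 0.0108 -0.0022 0 0 0 -6.2; 0 0 -0.018 0 0 0; 0 0 -0.018 0 0 0; 0 0 -0.018 0 0 0; 0 0 -0.018 0 0 0; 0 0 -0.018 0 0 0; 0 0 -0.018 0 0 0; 0 0 -0.016 0 0 0; 0 0 -0.016 0 0 0; 0 0 0 0 0 0'
```

```text
clock: 8.6
tool_pos: [0.5156, -0.2383, 0.4336]
orientation: [-179.9, 0.0, 17.5]
ft_force: [-0.6, 1.4, -0.2]
gripper_width: 0.0402
gripper_force: 0.0
clock: 9.7
tool_pos: [0.5362, -0.2425, 0.2919]
orientation: [-179.9, 0.2, 5.2]
ft_force: [-0.7, 0.1, 0.9]
gripper_width: 0.0399
gripper_force: 0.0
```

```bash

python3 -m pendant '0.001 -0.0045 0 0 0 0; 0 0 0 0 0 0'
python3 -m pendant '0 0 0 0 0 0; 0 0 0 0 0 0; 0 0 0 0 0 0; 0 0 0 0 0 0; 0 0 0 0 0 0; 0 0 0 0 0 0' 0
python3 -m pendant '0 0 0.01 0 0 0; 0 0 0.016 0 0 0; 0 0 0.018 0 0 0; 0 0 0.02 0 0 0; 0 0 0.02 0 0 0; 0 0 0.02 0 0 0; 0 0 0.02 0 0 0; 0 0 0.02 0 0 0; 0 0 0.02 0 0 0; 0 0 0.02 0 0 0; 0 0 0.015 0 0 0; 0 0 0 0 0 0'
```

```text
clock: 9.9
tool_pos: [0.5382, -0.2487, 0.2947]
orientation: [179.9, -0.1, 5.1]
ft_force: [0.3, 0.5, 0.3]
gripper_width: 0.0404
gripper_force: 0.0
clock: 10.5
tool_pos: [0.5378, -0.2486, 0.294]
orientation: [180.0, -0.0, 5.1]
ft_force: [-0.3, 0.3, 5.8]
gripper_width: 0.0196
gripper_force: 30.0
clock: 11.7
tool_pos: [0.5378, -0.2486, 0.4952]
orientation: [179.9, -0.2, 5.1]
ft_force: [-0.3, -1.6, -0.6]
gripper_width: 0.0199
gripper_force: 30.0
```

```bash

python3 -m pendant '-0.0094 0.0351 0 0 0 0; -0.0094 0.0351 0 0 0 0; -0.0094 0.0351 0 0 0 0; -0.0094 0.0351 0 0 0 0; -0.0094 0.0351 0 0 0 0; -0.0094 0.0351 0 0 0 0; -0.0094 0.0351 0 0.49 -5.6 0; -0.0094 0.0351 0 0.49 -5.6 0; -0.0094 0.0351 0 0.49 -5.6 0; -0.0094 0.0351 0 0.49 -5.6 0; -0.0094 0.0351 0 0.49 -5.6 0; -0.0094 0.0351 0 0.49 -5.6 0'
python3 -m pendant '-0.0094 0.0351 0 0.49 -5.6 0; -0.0094 0.0351 0 0.49 -5.6 0; 0 0 0 0 0 0; 0 0 0 0 0 0'
python3 - <<'E'
from h import *
a=bot.get_image("scene")[20:240,200:540,::-1];cv2.imwrite("pics/s3.png",cv2.resize(a,None,fx=2.3,fy=2.3,interpolation=cv2.INTER_CUBIC))
print(bot.sense()["qpos"])
E
```

```text
clock: 12.9
tool_pos: [0.4239, 0.1738, 0.4924]
orientation: [-180.0, -33.9, 5.1]
ft_force: [1.7, -1.8, -1.1]
gripper_width: 0.0197
gripper_force: 30.0
clock: 13.3
tool_pos: [0.4091, 0.2313, 0.4917]
orientation: [179.4, -43.0, 5.3]
ft_force: [0.6, -0.4, -0.7]
gripper_width: 0.0196
gripper_force: 30.0
[ 27.35999411   4.46022256 105.36389086 -29.16041137  32.96899785
 131.67352364]
```

View pics/s3.png

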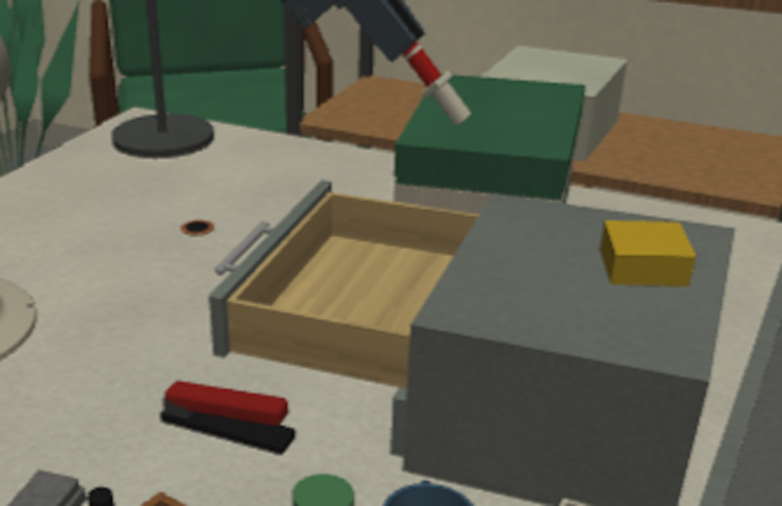

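The picture shows the red marker held at 45° beside the open drawer. The front panel's top edge runs from crop (328,186) to (214,300).

```bash
python3 - <<'E'
from h import *
s=lambda x,y:(200+x/2.3-.4,20+y/2.3-.4)
for p,z in(((328,184),.165),((216,299),.165),((334,196),.155),((230,303),.155),((330,236),.1),((262,303),.1)): print(p,z,plane("scene",*s(*p),z))
# floor z: same y/x wall line: inner far-left vertical edge
E
```

```text
(328, 184) 0.165 [0.42310904 0.28647425 0.165     ]
(216, 299) 0.165 [ 0.45171865 -0.01766606  0.165     ]
(334, 196) 0.155 [0.4353496  0.27834555 0.155     ]
(230, 303) 0.155 [ 0.45871248 -0.00329659  0.155     ]
(330, 236) 0.1 [0.42925654 0.28024817 0.1       ]
(262, 303) 0.1 [0.43740117 0.09547624 0.1       ]
```

```bash

python3 -m pendant '-0.001 0.006 0 0.17 -2 0; -0.001 0.005 0 0 0 0; 0 0 -0.018 0 0 0; 0 0 -0.018 0 0 0; 0 0 -0.018 0 0 0; 0 0 -0.018 0 0 0; 0 0 -0.018 0 0 0; 0 0 -0.018 0 0 0; 0 0 -0.018 0 0 0; 0 0 -0.018 0 0 0; 0 0 -0.012 0 0 0; 0 0 0 0 0 0'
python3 -m pendant '0 0 -0.005 0 0 0; 0 0 -0.005 0 0 0; 0 0 0 0 0 0'
python3 -m pendant '0 0 -0.004 0 0 0; 0 0 -0.004 0 0 0;  0 0 0 0 0 0'
```

```text
clock: 14.55
tool_pos: [0.418, 0.2431, 0.3579]
orientation: [179.4, -43.3, 5.3]
ft_force: [0.8, 0.3, 0.5]
gripper_width: 0.0197
gripper_force: 30.0
clock: 14.85
tool_pos: [0.4197, 0.2439, 0.3535]
orientation: [179.4, -42.9, 5.4]
ft_force: [-0.5, 0.2, -0.5]
gripper_width: 0.0193
gripper_force: 30.0
clock: 15.15
tool_pos: [0.4216, 0.2444, 0.3495]
orientation: [179.3, -42.5, 5.4]
ft_force: [-0.2, 0.6, 0.1]
gripper_width: 0.0195
gripper_force: 30.0
```

```bash
python3 -c "
from h import *
print(bot.sense()['qpos'])"
```

```text
[ 28.27804242  18.90236445 115.24396783 -70.08087429  16.84942126
 176.56559552]
```

The cause is a wrist singularity: q5 is near 17°, with q4 and q6 at their limits. I'll lift and tilt the other way, with the cap towards the drawer front and the gripper leaning over the unit top. That keeps q5 large and still clears the unit.

```bash

python3 -m pendant '0 0 0.01 0 1 0; 0 0 0.015 0 1.5 0; 0 0 0.02 -0.2 2 0; 0 0 0.02 -0.2 2 0; 0 0 0.02 -0.3 3 0; 0 0 0.02 -0.3 3 0; 0 0 0.02 -0.3 3 0; 0 0 0.015 -0.4 4 0; 0 0 0 0 0 0'
python3 -c "
from h import *
print(bot.sense()['qpos'])"
```

```text
clock: 16.05
tool_pos: [0.4222, 0.2444, 0.4903]
orientation: [179.5, -23.2, 5.3]
ft_force: [1.1, 0.2, -0.9]
gripper_width: 0.0194
gripper_force: 30.0
[ 25.83276249   8.04200627  96.13811948 -10.31581621  54.54908529
 115.08147613]
```

```bash

python3 -m pendant '0.0197 0.0017 0 -0.5 5.65 0; 0.0197 0.0017 0 -0.5 5.65 0; 0.0197 0.0017 0 -0.5 5.65 0; 0.0197 0.0017 0 -0.5 5.65 0; 0.0197 0.0017 0 -0.5 5.65 0; 0.0197 0.0017 0 -0.5 5.65 0; 0.0197 0.0017 0 -0.5 5.65 0; 0.0197 0.0017 0 -0.5 5.65 0; 0.0197 0.0017 0 -0.5 5.65 0; 0.0197 0.0017 0 -0.5 5.65 0; 0.0197 0.0017 0 -0.5 5.65 0; 0.0197 0.0017 0 -0.5 5.65 0'
python3 -m pendant '0 0 -0.01 0 0 0; 0 0 -0.018 0 0 0; 0 0 -0.018 0 0 0; 0 0 -0.018 0 0 0; 0 0 -0.018 0 0 0; 0 0 -0.018 0 0 0; 0 0 -0.018 0 0 0; 0 0 -0.018 0 0 0; 0 0 -0.018 0 0 0; 0 0 0 0 0 0; 0 0 0 0 0 0'
python3 -c "
from h import *
print(bot.sense()['qpos'])
a=bot.get_image('scene')[20:240,200:540,::-1];cv2.imwrite('pics/s4.png',cv2.resize(a,None,fx=2.3,fy=2.3,interpolation=cv2.INTER_CUBIC))"
```

```text
clock: 17.25
tool_pos: [0.659, 0.2647, 0.4864]
orientation: [179.5, 45.2, 5.1]
ft_force: [0.4, -0.0, -0.8]
gripper_width: 0.0195
gripper_force: 30.0
clock: 18.35
tool_pos: [0.6575, 0.2646, 0.334]
orientation: [179.7, 44.9, 5.3]
ft_force: [-0.5, -0.1, 0.6]
gripper_width: 0.0195
gripper_force: 30.0
[ 15.52633839  50.57566773  50.07847539   8.26299135 123.56463004
 101.85763021]
```

View pics/s4.png

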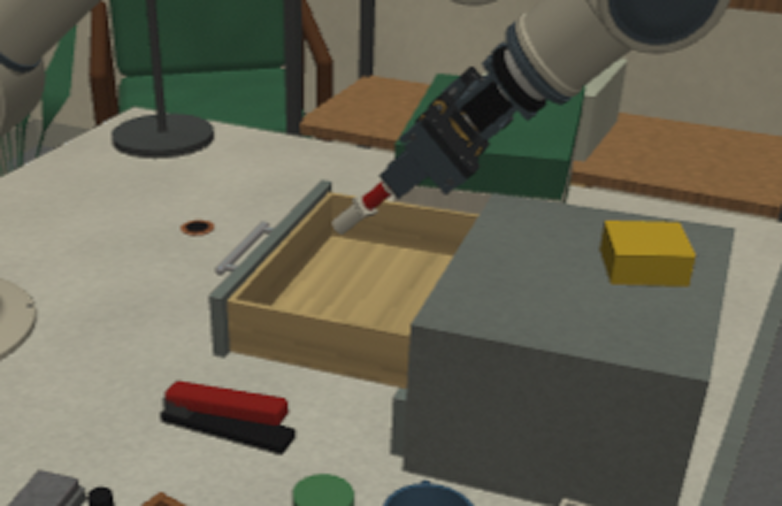

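This tilt works, and the marker's cap is inside the drawer near the front-left. I'll lower it until it touches.

```bash

python3 -m pendant '0 0 -0.008 0 0 0; 0 0 -0.008 0 0 0; 0 0 -0.006 0 0 0; 0 0 0 0 0 0'
python3 -m pendant '0 0 -0.005 0 0 0; 0 0 0 0 0 0'
python3 -m pendant '0 0 -0.004 0 0 0; 0 0 0 0 0 0'
```

```text
clock: 18.8
tool_pos: [0.6579, 0.2646, 0.3111]
orientation: [179.8, 45.1, 5.4]
ft_force: [-0.1, 0.1, -0.8]
gripper_width: 0.0196
gripper_force: 30.0
clock: 19.0
tool_pos: [0.658, 0.2646, 0.3067]
orientation: [179.8, 45.0, 5.4]
ft_force: [0.5, 1.0, 0.3]
gripper_width: 0.0194
gripper_force: 30.0
clock: 19.2
tool_pos: [0.6582, 0.2646, 0.3039]
orientation: [179.8, 45.0, 5.4]
ft_force: [2.5, 0.0, 6.7]
gripper_width: 0.0198
gripper_force: 30.0
```

```bash

python3 -m pendant '0 0 0 0 0 0; 0 0 0 0 0 0; 0 0 0 0 0 0; 0 0 0 0 0 0; 0 0 0 0 0 0' 0.44
python3 -m pendant '0 0 0.01 0 0 0; 0 0 0.015 0 0 0; 0 0 0.02 0 0 0; 0 0 0.02 0 0 0; 0 0 0.02 0 0 0; 0 0 0.02 0 0 0; 0 0 0.02 0 0 0; 0 0 0.02 0 0 0; -0.005 -0.03 0 0 0 0; -0.005 -0.035 0 0 0 0; -0.005 -0.035 0 0 0 0; -0.005 -0.035 0 0 0 0'
python3 -c "
from h import *
a=bot.get_image('scene')[20:350,200:540,::-1];cv2.imwrite('pics/s5.png',cv2.resize(a,None,fx=1.8,fy=1.8,interpolation=cv2.INTER_CUBIC))
np.save('top5.npy',bot.get_image('top'))"
```

```text
clock: 19.7
tool_pos: [0.658, 0.2646, 0.3032]
orientation: [179.8, 45.0, 5.4]
ft_force: [0.3, 0.2, 0.0]
gripper_width: 0.0397
gripper_force: 0.0
clock: 20.9
tool_pos: [0.6375, 0.1284, 0.45]
orientation: [179.8, 44.9, 5.4]
ft_force: [0.1, -0.6, 1.0]
gripper_width: 0.04
gripper_force: 0.0
```

View pics/s5.png

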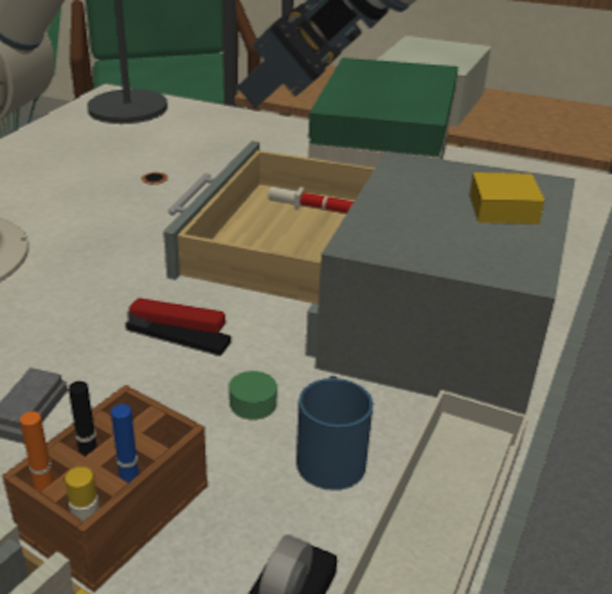

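Red lies flat in the drawer with its cap end at about crop (270,193). I'll check for organiser shift with colour masks in the top view.

```bash
cat >> h.py <<'E'
def tops(im=None,n="top"):
    """top-view colour centroids near organiser -> world xy at top height"""
    im=bot.get_image(n) if im is None else im
    hsv=cv2.cvtColor(im,cv2.COLOR_RGB2HSV);r={}
    for k,lo,hi,z in(("orange",(9,190,120),(17,255,255),.16),("blue",(105,160,110),(120,255,255),.16),("yellow",(24,150,120),(33,255,255),.12)):
        m=cv2.inRange(hsv,lo,hi);m[:,:330]=0;m[:,450:]=0;m[:160]=0;m[270:]=0
        c,l,s,g=cv2.connectedComponentsWithStats(m)
        if c>1:
            j=1+np.argmax(s[1:,4]);r[k]=(s[j,4],np.round(g[j],1),np.round(plane(n,*g[j],z)[:2],4))
    return r
E
python3 - <<'E'
from h import *
b=cv2.imread("pics/top0.png")[:,:,::-1].copy()
for i in(b,np.load("top5.npy")): print(tops(i))
print(plane("scene",200+270/1.8,20+193/1.8,.106))
E
```

```text
{'orange': (np.int32(40), array([429.6, 214. ]), array([ 0.5159, -0.3661])), 'blue': (np.int32(28), array([410. , 187.3]), array([ 0.5853, -0.3176])), 'yellow': (np.int32(73), array([429.2, 192.5]), array([ 0.5736, -0.3759]))}
{'orange': (np.int32(41), array([429.5, 214. ]), array([ 0.5158, -0.3657])), 'blue': (np.int32(28), array([409.8, 187.2]), array([ 0.5855, -0.3172])), 'yellow': (np.int32(73), array([429.1, 192.5]), array([ 0.5738, -0.3757]))}
[0.46611161 0.24944431 0.106     ]
```

```bash

python3 -m pendant '-0.0085 -0.0334 0 0.49 -5.6 0; -0.0085 -0.0334 0 0.49 -5.6 0; -0.0085 -0.0334 0 0.49 -5.6 0; -0.0085 -0.0334 0 0.49 -5.6 0; -0.0085 -0.0334 0 0.49 -5.6 0; -0.0085 -0.0334 0 0.49 -5.6 0; -0.0085 -0.0334 0 0.49 -5.6 0; -0.0085 -0.0334 0 0.49 -5.6 0; -0.0085 -0.0334 0 0 0 0; -0.0085 -0.0334 0 0 0 0; -0.0085 -0.0334 0 0 0 0; -0.0085 -0.0334 0 0 0 0'
python3 -m pendant '-0.0085 -0.0334 0 0 0 0; 0 0 0 0 0 0; 0 0 0 0 0 0; 0 0 0 0 0 0'
python3 -c "
from h import *
print(tops())"
```

```text
clock: 22.2
tool_pos: [0.5357, -0.2721, 0.4498]
orientation: [179.5, -0.1, 5.3]
ft_force: [1.1, -0.2, 0.0]
gripper_width: 0.0406
gripper_force: 0.0
clock: 22.6
tool_pos: [0.5278, -0.3037, 0.449]
orientation: [179.5, -0.0, 5.3]
ft_force: [0.7, 0.2, -1.1]
gripper_width: 0.0404
gripper_force: 0.0
{}
```

```bash

python3 -m pendant '-0.0008 -0.003 0 0.3 0 0; 0 0 -0.018 0 0 0; 0 0 -0.018 0 0 0; 0 0 -0.018 0 0 0; 0 0 -0.018 0 0 0; 0 0 -0.018 0 0 0; 0 0 -0.018 0 0 0; 0 0 -0.018 0 0 0; 0 0 -0.018 0 0 0; 0 0 -0.011 0 0 0; 0 0 0 0 0 0'
python3 -m pendant '0 0 0 0 0 0; 0 0 0 0 0 0; 0 0 0 0 0 0; 0 0 0 0 0 0; 0 0 0 0 0 0; 0 0 0 0 0 0' 0
python3 -m pendant '0 0 0.01 0 0 0; 0 0 0.016 0 0 0; 0 0 0.018 0 0 0; 0 0 0.02 0 0 0; 0 0 0.02 0 0 0; 0 0 0.02 0 0 0; 0 0 0.02 0 0 0; 0 0 0.02 0 0 0; 0 0 0.02 0 0 0; 0 0 0.02 0 0 0; 0 0 0.015 0 0 0; 0 0 0 0 0 0'
```

```text
clock: 23.75
tool_pos: [0.5266, -0.3071, 0.2922]
orientation: [179.9, 0.1, 5.3]
ft_force: [-0.1, -0.3, 0.3]
gripper_width: 0.0399
gripper_force: 0.0
clock: 24.35
tool_pos: [0.527, -0.3077, 0.2941]
orientation: [179.8, -0.1, 5.3]
ft_force: [0.8, -0.4, 6.4]
gripper_width: 0.0197
gripper_force: 30.0
clock: 25.55
tool_pos: [0.5268, -0.3076, 0.495]
orientation: [179.7, -0.2, 5.3]
ft_force: [0.2, 0.2, -1.2]
gripper_width: 0.0196
gripper_force: 30.0
```

```bash

python3 -m pendant '0.0091 0.034 0 0 0 0; 0.0091 0.034 0 0 0 0; 0.0091 0.034 0 0 0 0; 0.0091 0.034 0 -0.49 5.6 0; 0.0091 0.034 0 -0.49 5.6 0; 0.0091 0.034 0 -0.49 5.6 0; 0.0091 0.034 0 -0.49 5.6 0; 0.0091 0.034 0 -0.49 5.6 0; 0.0091 0.034 0 -0.49 5.6 0; 0.0091 0.034 0 -0.49 5.6 0; 0.0091 0.034 0 -0.49 5.6 0; 0.0091 0.034 0 0 0 0'
python3 -m pendant '0.0091 0.034 0 0 0 0; 0.0091 0.034 0 0 0 0; 0.0091 0.034 0 0 0 0; 0 0 0 0 0 0; 0 0 0 0 0 0'
```

```text
clock: 26.75
tool_pos: [0.6363, 0.1019, 0.4905]
orientation: [-179.9, 45.4, 5.4]
ft_force: [0.9, 0.2, -0.7]
gripper_width: 0.0197
gripper_force: 30.0
clock: 27.25
tool_pos: [0.6632, 0.203, 0.4913]
orientation: [-179.9, 45.0, 5.4]
ft_force: [-0.5, -0.3, 0.2]
gripper_width: 0.0193
gripper_force: 30.0
```

```bash

python3 -m pendant '0 0 -0.01 0 0 0; 0 0 -0.02 0 0 0; 0 0 -0.02 0 0 0; 0 0 -0.02 0 0 0; 0 0 -0.02 0 0 0; 0 0 -0.02 0 0 0; 0 0 -0.02 0 0 0; 0 0 -0.02 0 0 0; 0 0 -0.02 0 0 0; 0 0 -0.01 0 0 0; 0 0 0 0 0 0; 0 0 0 0 0 0'
python3 -m pendant '0 0 -0.004 0 0 0; 0 0 -0.003 0 0 0; 0 0 0 0 0 0'
```

```text
clock: 28.45
tool_pos: [0.6633, 0.202, 0.3129]
orientation: [-179.9, 44.9, 5.4]
ft_force: [0.3, 0.3, -0.5]
gripper_width: 0.0194
gripper_force: 30.0
clock: 28.75
tool_pos: [0.6632, 0.2024, 0.3054]
orientation: [-179.9, 44.9, 5.4]
ft_force: [-0.3, -0.3, 0.4]
gripper_width: 0.0195
gripper_force: 30.0
```

```bash

python3 -m pendant '0 0 -0.002 0 0 0; 0 0 0 0 0 0'
python3 -m pendant '0 0 0 0 0 0; 0 0 0 0 0 0; 0 0 0 0 0 0; 0 0 0 0 0 0; 0 0 0 0 0 0' 0.44
python3 -m pendant '0 0 0.01 0 0 0; 0 0 0.015 0 0 0; 0 0 0.02 0 0 0; 0 0 0.02 0 0 0; 0 0 0.02 0 0 0; 0 0 0.02 0 0 0; 0 0 0.02 0 0 0; 0 0 0.02 0 0 0; 0 0 0 0 0 0'
python3 -c "
from h import *
print(tops())
a=bot.get_image('scene')[20:350,200:540,::-1];cv2.imwrite('pics/s6.png',cv2.resize(a,None,fx=1.8,fy=1.8,interpolation=cv2.INTER_CUBIC))"
```

```text
clock: 28.95
tool_pos: [0.6633, 0.2025, 0.3041]
orientation: [-179.9, 44.9, 5.4]
ft_force: [3.5, -0.1, 8.8]
gripper_width: 0.0197
gripper_force: 30.0
clock: 29.45
tool_pos: [0.6632, 0.2025, 0.3033]
orientation: [-179.9, 45.0, 5.4]
ft_force: [-0.2, -0.7, 0.1]
gripper_width: 0.0401
gripper_force: 0.0
clock: 30.35
tool_pos: [0.6631, 0.2024, 0.4528]
orientation: [-179.9, 44.6, 5.4]
ft_force: [-0.2, 0.4, 0.1]
gripper_width: 0.0402
gripper_force: 0.0
{'orange': (np.int32(41), array([429.5, 214. ]), array([ 0.5158, -0.3657])), 'blue': (np.int32(28), array([409.8, 187.4]), array([ 0.5851, -0.3171])), 'yellow': (np.int32(74), array([429.2, 192.5]), array([ 0.5737, -0.3758]))}
```

View pics/s6.png

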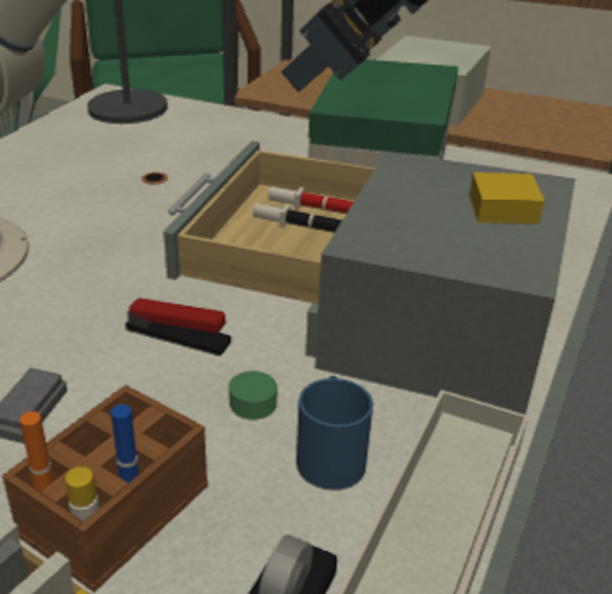

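Black lies flat beside red and the organiser hasn't moved. Blue is next.

```bash

python3 -m pendant '-0.0052 -0.0347 0 0.49 -5.6 0; -0.0052 -0.0347 0 0.49 -5.6 0; -0.0052 -0.0347 0 0.49 -5.6 0; -0.0052 -0.0347 0 0.49 -5.6 0; -0.0052 -0.0347 0 0.49 -5.6 0; -0.0052 -0.0347 0 0.49 -5.6 0; -0.0052 -0.0347 0 0.49 -5.6 0; -0.0052 -0.0347 0 0.49 -5.6 0; -0.0052 -0.0347 0 0 0 0; -0.0052 -0.0347 0 0 0 0; -0.0052 -0.0347 0 0 0 0; -0.0052 -0.0347 0 0 0 0'
python3 -m pendant '-0.0052 -0.0347 0 0 0 0; -0.0052 -0.0347 0 0 0 0; -0.0052 -0.0347 0 0 0 0; 0 0 0 0 0 0; 0 0 0 0 0 0'
python3 -c "
from h import *
im=bot.get_image('scene');np.save('sc7.npy',im)
b=cv2.imread('pics/scene0.png')[:,:,::-1]
for i in(b,im):
    hsv=cv2.cvtColor(i.copy(),cv2.COLOR_RGB2HSV)
    for lo,hi in(((9,190,120),(17,255,255)),((24,150,120),(33,255,255))):
        m=cv2.inRange(hsv,lo,hi);m[:205]=0;m[345:]=0;m[:,:195]=0;m[:,325:]=0;print(cv2.moments(m)['m10']/max(1,cv2.moments(m)['m00']),cv2.moments(m)['m01']/max(1,cv2.moments(m)['m00']))"
```

```text
clock: 31.65
tool_pos: [0.6002, -0.2153, 0.4478]
orientation: [179.8, 0.0, 5.3]
ft_force: [0.9, 0.4, -0.2]
gripper_width: 0.0406
gripper_force: 0.0
clock: 32.15
tool_pos: [0.5849, -0.3185, 0.4475]
orientation: [179.9, 0.0, 5.2]
ft_force: [0.1, 0.9, 0.8]
gripper_width: 0.0404
gripper_force: 0.0
216.41538461538462 252.2923076923077
245.4 289.0
218.69162995594715 266.0616740088106
245.66666666666666 288.6666666666667
```

```bash

python3 -m pendant '0 0 -0.012 0 0 0; 0 0 -0.018 0 0 0; 0 0 -0.018 0 0 0; 0 0 -0.018 0 0 0; 0 0 -0.018 0 0 0; 0 0 -0.018 0 0 0; 0 0 -0.018 0 0 0; 0 0 -0.018 0 0 0; 0 0 -0.016 0 0 0; 0 0 0 0 0 0'
python3 -m pendant '0 0 0 0 0 0; 0 0 0 0 0 0; 0 0 0 0 0 0; 0 0 0 0 0 0; 0 0 0 0 0 0; 0 0 0 0 0 0' 0
python3 -m pendant '0 0 0.01 0 0 0; 0 0 0.016 0 0 0; 0 0 0.018 0 0 0; 0 0 0.02 0 0 0; 0 0 0.02 0 0 0; 0 0 0.02 0 0 0; 0 0 0.02 0 0 0; 0 0 0.02 0 0 0; 0 0 0.02 0 0 0; 0 0 0.02 0 0 0; 0 0 0.015 0 0 0; 0 0 0 0 0 0'
```

```text
clock: 33.2
tool_pos: [0.5847, -0.3165, 0.2916]
orientation: [180.0, 0.2, 5.3]
ft_force: [-0.8, 0.0, 0.6]
gripper_width: 0.0398
gripper_force: 0.0
clock: 33.8
tool_pos: [0.5854, -0.3182, 0.2952]
orientation: [179.8, -0.1, 5.3]
ft_force: [0.6, 1.1, 6.6]
gripper_width: 0.0194
gripper_force: 30.0
clock: 35.0
tool_pos: [0.5852, -0.3181, 0.4962]
orientation: [179.7, -0.2, 5.3]
ft_force: [0.6, 0.3, 0.2]
gripper_width: 0.0195
gripper_force: 30.0
```

```bash

python3 -m pendant '0.006 0.0327 0 0 0 0; 0.006 0.0327 0 0 0 0; 0.006 0.0327 0 -0.49 5.6 0; 0.006 0.0327 0 -0.49 5.6 0; 0.006 0.0327 0 -0.49 5.6 0; 0.006 0.0327 0 -0.49 5.6 0; 0.006 0.0327 0 -0.49 5.6 0; 0.006 0.0327 0 -0.49 5.6 0; 0.006 0.0327 0 -0.49 5.6 0; 0.006 0.0327 0 -0.49 5.6 0; 0.006 0.0327 0 0 0 0; 0.006 0.0327 0 0 0 0'
python3 -m pendant '0.006 0.0327 0 0 0 0; 0.006 0.0327 0 0 0 0; 0 0 0 0 0 0; 0 0 0 0 0 0'
python3 -m pendant '0 0 -0.01 0 0 0; 0 0 -0.02 0 0 0; 0 0 -0.02 0 0 0; 0 0 -0.02 0 0 0; 0 0 -0.02 0 0 0; 0 0 -0.02 0 0 0; 0 0 -0.02 0 0 0; 0 0 -0.02 0 0 0; 0 0 -0.015 0 0 0; 0 0 -0.01 0 0 0; 0 0 0 0 0 0; 0 0 0 0 0 0'
```

```text
clock: 36.2
tool_pos: [0.6575, 0.0757, 0.4921]
orientation: [-179.9, 45.1, 5.4]
ft_force: [1.0, 0.5, -0.7]
gripper_width: 0.0197
gripper_force: 30.0
clock: 36.6
tool_pos: [0.6692, 0.1403, 0.4924]
orientation: [-179.9, 45.0, 5.4]
ft_force: [-0.4, -0.4, -0.5]
gripper_width: 0.0198
gripper_force: 30.0
clock: 37.8
tool_pos: [0.6694, 0.1395, 0.3188]
orientation: [-179.9, 44.9, 5.4]
ft_force: [0.1, -1.1, 0.2]
gripper_width: 0.0192
gripper_force: 30.0
```

```bash

python3 -m pendant '0 0 -0.006 0 0 0; 0 0 -0.004 0 0 0; 0 0 -0.002 0 0 0; 0 0 0 0 0 0'
python3 -m pendant '0 0 -0.003 0 0 0; 0 0 0 0 0 0'
```

```text
clock: 38.2
tool_pos: [0.6692, 0.1397, 0.3061]
orientation: [-179.9, 45.0, 5.4]
ft_force: [-0.7, 0.1, -0.5]
gripper_width: 0.0195
gripper_force: 30.0
clock: 38.4
tool_pos: [0.6694, 0.1397, 0.3041]
orientation: [-179.9, 44.9, 5.4]
ft_force: [3.6, -0.1, 9.5]
gripper_width: 0.0199
gripper_force: 30.0
```

```bash

python3 -m pendant '0 0 0 0 0 0; 0 0 0 0 0 0; 0 0 0 0 0 0; 0 0 0 0 0 0; 0 0 0 0 0 0' 0.44
python3 -m pendant '0 0 0.01 0 0 0; 0 0 0.015 0 0 0; 0 0 0.02 0 0 0; 0 0 0.02 0 0 0; 0 0 0.02 0 0 0; 0 0 0.02 0 0 0; 0 0 0.02 0 0 0; 0 0 0.02 0 0 0; 0 0 0 0 0 0'
python3 -c "
from h import *
print(tops())
a=bot.get_image('scene')[20:350,200:540,::-1];cv2.imwrite('pics/s8.png',cv2.resize(a,None,fx=1.8,fy=1.8,interpolation=cv2.INTER_CUBIC))"
```

```text
clock: 38.9
tool_pos: [0.6692, 0.1397, 0.3033]
orientation: [-179.9, 45.0, 5.4]
ft_force: [-0.1, 0.2, 0.6]
gripper_width: 0.04
gripper_force: 0.0
clock: 39.8
tool_pos: [0.6691, 0.1397, 0.4527]
orientation: [-179.9, 44.6, 5.4]
ft_force: [0.6, 0.4, 0.7]
gripper_width: 0.0401
gripper_force: 0.0
{'orange': (np.int32(40), array([429.4, 214.1]), array([ 0.5156, -0.3656])), 'yellow': (np.int32(73), array([429.1, 192.6]), array([ 0.5736, -0.3757]))}
```

View pics/s8.png

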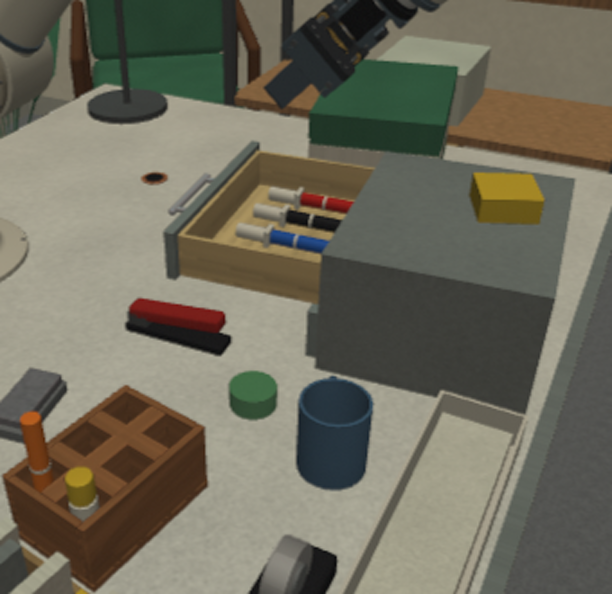

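Blue lies flat too. Orange remains. First I check the gripper body's clearance to the file rack beside it.

```bash
python3 - <<'E'
from h import *
for p in((458,217),(470,216),(485,90),(487,110),(483,195)):
    print(p,[np.round(plane("top",*p,z)[:2],3).tolist() for z in(0,.1,.15,.2,.25)])
# rack corner in the scene view lies at its lower-left part
for p in((176,292),(182,305),(60,345)): print(p,[np.round(plane("scene",*p,z)[:2],3).tolist() for z in(0,.1,.15,.2,.25)])
E
```

```text
(458, 217) [[0.509, -0.485], [0.508, -0.456], [0.507, -0.442], [0.506, -0.428], [0.505, -0.413]]
(470, 216) [[0.512, -0.52], [0.51, -0.489], [0.509, -0.473], [0.508, -0.458], [0.507, -0.442]]
(485, 90) [[0.88, -0.577], [0.853, -0.542], [0.839, -0.525], [0.826, -0.507], [0.812, -0.49]]
(487, 110) [[0.821, -0.581], [0.798, -0.546], [0.786, -0.528], [0.774, -0.51], [0.763, -0.493]]
(483, 195) [[0.572, -0.56], [0.566, -0.526], [0.563, -0.509], [0.56, -0.492], [0.557, -0.475]]
(176, 292) [[0.383, -0.372], [0.469, -0.433], [0.512, -0.464], [0.555, -0.494], [0.598, -0.525]]
(182, 305) [[0.418, -0.393], [0.498, -0.451], [0.539, -0.48], [0.579, -0.509], [0.619, -0.538]]
(60, 345) [[0.289, -0.565], [0.389, -0.597], [0.439, -0.613], [0.488, -0.63], [0.538, -0.646]]
```

The rack's nearest face is at y = -0.485, against -0.455 for the body, so it's clear.

```bash

python3 -m pendant '-0.0102 -0.0337 0 0.49 -5.6 0; -0.0102 -0.0337 0 0.49 -5.6 0; -0.0102 -0.0337 0 0.49 -5.6 0; -0.0102 -0.0337 0 0.49 -5.6 0; -0.0102 -0.0337 0 0.49 -5.6 0; -0.0102 -0.0337 0 0.49 -5.6 0; -0.0102 -0.0337 0 0.49 -5.6 0; -0.0102 -0.0337 0 0.49 -5.6 0; -0.0102 -0.0337 0 0 0 0; -0.0102 -0.0337 0 0 0 0; -0.0102 -0.0337 0 0 0 0; -0.0102 -0.0337 0 0 0 0'
python3 -m pendant '-0.0102 -0.0337 0 0 0 0; -0.0102 -0.0337 0 0 0 0; -0.0102 -0.0337 0 0 0 0; 0 0 0 0 0 0; 0 0 0 0 0 0'
python3 -c "
from h import *
im=bot.get_image('scene')
for i in(np.load('sc7.npy'),im):
    hsv=cv2.cvtColor(i.copy(),cv2.COLOR_RGB2HSV)
    for lo,hi in(((9,190,90),(17,255,255)),((24,150,100),(33,255,255))):
        m=cv2.inRange(hsv,lo,hi);m[:205]=0;m[345:]=0;m[:,:195]=0;m[:,325:]=0;M=cv2.moments(m,True);print(M['m00'],M['m10']/max(1,M['m00']),M['m01']/max(1,M['m00']))"
```

```text
clock: 41.1
tool_pos: [0.546, -0.2658, 0.4478]
orientation: [179.9, 0.0, 5.3]
ft_force: [0.3, 0.3, -0.3]
gripper_width: 0.0401
gripper_force: 0.0
clock: 41.6
tool_pos: [0.5158, -0.3661, 0.4476]
orientation: [179.9, 0.0, 5.2]
ft_force: [0.3, 0.3, 0.5]
gripper_width: 0.0402
gripper_force: 0.0
403.0 219.7866004962779 268.5334987593052
15.0 243.66666666666666 293.3333333333333
401.0 219.7930174563591 268.5660847880299
15.0 245.6 294.06666666666666
```

```bash

python3 -m pendant '0 0 -0.012 0 0 0; 0 0 -0.018 0 0 0; 0 0 -0.018 0 0 0; 0 0 -0.018 0 0 0; 0 0 -0.018 0 0 0; 0 0 -0.018 0 0 0; 0 0 -0.018 0 0 0; 0 0 -0.018 0 0 0; 0 0 -0.016 0 0 0; 0 0 0 0 0 0'
python3 -m pendant '0 0 0 0 0 0; 0 0 0 0 0 0; 0 0 0 0 0 0; 0 0 0 0 0 0; 0 0 0 0 0 0; 0 0 0 0 0 0' 0
python3 -m pendant '0 0 0.01 0 0 0; 0 0 0.016 0 0 0; 0 0 0.018 0 0 0; 0 0 0.02 0 0 0; 0 0 0.02 0 0 0; 0 0 0.02 0 0 0; 0 0 0.02 0 0 0; 0 0 0.02 0 0 0; 0 0 0.02 0 0 0; 0 0 0.02 0 0 0; 0 0 0.015 0 0 0; 0 0 0 0 0 0'
```

```text
clock: 42.65
tool_pos: [0.5159, -0.3642, 0.2917]
orientation: [180.0, 0.2, 5.3]
ft_force: [0.6, -0.2, 0.6]
gripper_width: 0.0403
gripper_force: 0.0
clock: 43.25
tool_pos: [0.5164, -0.3659, 0.295]
orientation: [179.8, -0.1, 5.3]
ft_force: [0.1, 1.2, 7.2]
gripper_width: 0.0198
gripper_force: 30.0
clock: 44.45
tool_pos: [0.5162, -0.3658, 0.496]
orientation: [179.6, -0.2, 5.3]
ft_force: [-0.3, -0.6, -1.6]
gripper_width: 0.0199
gripper_force: 30.0
```

```bash

python3 -m pendant '0.0113 0.0319 0 0 0 0; 0.0113 0.0319 0 0 0 0; 0.0113 0.0319 0 -0.49 5.6 0; 0.0113 0.0319 0 -0.49 5.6 0; 0.0113 0.0319 0 -0.49 5.6 0; 0.0113 0.0319 0 -0.49 5.6 0; 0.0113 0.0319 0 -0.49 5.6 0; 0.0113 0.0319 0 -0.49 5.6 0; 0.0113 0.0319 0 -0.49 5.6 0; 0.0113 0.0319 0 -0.49 5.6 0; 0.0113 0.0319 0 0 0 0; 0.0113 0.0319 0 0 0 0'
python3 -m pendant '0.0113 0.0319 0 0 0 0; 0.0113 0.0319 0 0 0 0; 0 0 0 0 0 0; 0 0 0 0 0 0'
python3 -m pendant '0 0 -0.01 0 0 0; 0 0 -0.02 0 0 0; 0 0 -0.02 0 0 0; 0 0 -0.02 0 0 0; 0 0 -0.02 0 0 0; 0 0 -0.02 0 0 0; 0 0 -0.02 0 0 0; 0 0 -0.02 0 0 0; 0 0 -0.015 0 0 0; 0 0 -0.01 0 0 0; 0 0 0 0 0 0; 0 0 0 0 0 0'
```

```text
clock: 45.65
tool_pos: [0.6523, 0.0184, 0.4921]
orientation: [-179.9, 45.1, 5.4]
ft_force: [-1.0, -0.2, -1.0]
gripper_width: 0.0197
gripper_force: 30.0
clock: 46.05
tool_pos: [0.6745, 0.0814, 0.4924]
orientation: [-179.9, 45.0, 5.5]
ft_force: [0.7, -0.3, -0.1]
gripper_width: 0.0196
gripper_force: 30.0
clock: 47.25
tool_pos: [0.6745, 0.0806, 0.3188]
orientation: [-179.9, 44.9, 5.4]
ft_force: [-0.3, 0.7, 0.3]
gripper_width: 0.0196
gripper_force: 30.0
```

```bash

python3 -m pendant '0 0 -0.006 0 0 0; 0 0 -0.004 0 0 0; 0 0 -0.002 0 0 0; 0 0 0 0 0 0'
python3 -m pendant '0 0 -0.003 0 0 0; 0 0 0 0 0 0'
```

```text
clock: 47.65
tool_pos: [0.6744, 0.0809, 0.3061]
orientation: [-179.9, 45.0, 5.4]
ft_force: [0.2, -0.4, -0.2]
gripper_width: 0.0196
gripper_force: 30.0
clock: 47.85
tool_pos: [0.6745, 0.0809, 0.3037]
orientation: [-179.9, 44.9, 5.4]
ft_force: [2.7, 0.4, 5.0]
gripper_width: 0.0198
gripper_force: 30.0
```

```bash

python3 -m pendant '0 0 0 0 0 0; 0 0 0 0 0 0; 0 0 0 0 0 0; 0 0 0 0 0 0; 0 0 0 0 0 0' 0.44
python3 -m pendant '0 0 0.01 0 0 0; 0 0 0.015 0 0 0; 0 0 0.02 0 0 0; 0 0 0.02 0 0 0; 0 0 0.02 0 0 0; 0 0 0.02 0 0 0; 0 0 0.02 0 0 0; 0 0 0.02 0 0 0; 0 0 0 0 0 0'
python3 -c "
from h import *
print(tops())
a=bot.get_image('scene')[20:350,200:540,::-1];cv2.imwrite('pics/s9.png',cv2.resize(a,None,fx=1.8,fy=1.8,interpolation=cv2.INTER_CUBIC))"
```

```text
clock: 48.35
tool_pos: [0.6744, 0.0808, 0.3033]
orientation: [-179.9, 45.0, 5.4]
ft_force: [-0.1, -0.0, -0.6]
gripper_width: 0.04
gripper_force: 0.0
clock: 49.25
tool_pos: [0.6743, 0.0809, 0.4527]
orientation: [-179.9, 44.7, 5.4]
ft_force: [1.2, 0.5, 0.7]
gripper_width: 0.0401
gripper_force: 0.0
{'yellow': (np.int32(73), array([429.2, 192.5]), array([ 0.5736, -0.3759]))}
```

View pics/s9.png

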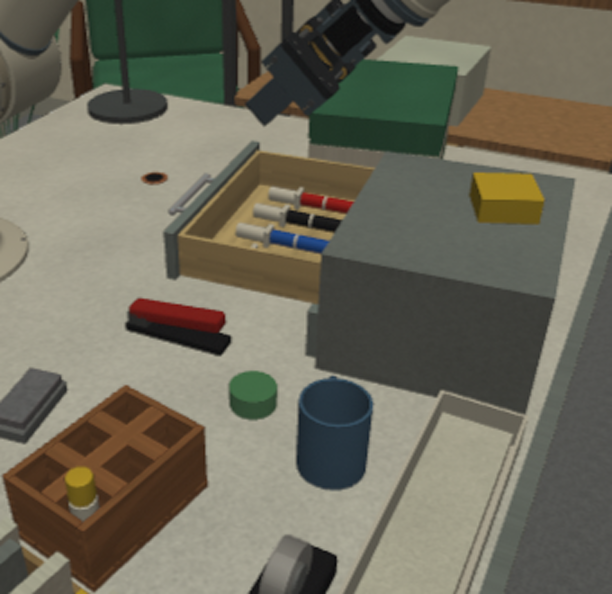

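Orange is now hidden behind the near drawer wall. I'll back the arm off to the side, turn the tool for the handle and check in the top view.

```bash

python3 -m pendant '-0.0241 -0.0192 0 0.49 -5.6 0; -0.0241 -0.0192 0 0.49 -5.6 0; -0.0241 -0.0192 0 0.49 -5.6 0; -0.0241 -0.0192 0 0.49 -5.6 0; -0.0241 -0.0192 0 0.49 -5.6 0; -0.0241 -0.0192 0 0.49 -5.6 0; -0.0241 -0.0192 0 0.49 -5.6 0; -0.0241 -0.0192 0 0.49 -5.6 0; -0.0241 -0.0192 0 0 0 0; -0.0241 -0.0192 0 0 0 0; -0.0241 -0.0192 0 0 0 0; -0.0241 -0.0192 0 0 0 0' 0.3
python3 -m pendant '0 0 0 0 0 6.4; 0 0 0 0 0 6.4; 0 0 0 0 0 6.4; 0 0 0 0 0 6.4; 0 0 0 0 0 6.4; 0 0 0 0 0 6.4; 0 0 0 0 0 6.4; 0 0 0 0 0 6.4; 0 0 0 0 0 6.4; 0 0 0 0 0 6.4; 0 0 0 0 0 6.4; 0 0 0 0 0 6.4'
python3 -m pendant '0 0 0 0 0 6.4; 0 0 0 0 0 6.4; 0 0 0 0 0 0'
python3 -c "
from h import *
a=bot.get_image('top')[150:290,140:360,::-1];cv2.imwrite('pics/t9.png',cv2.resize(a,None,fx=3.5,fy=3.5,interpolation=cv2.INTER_CUBIC))"
```

```text
clock: 50.55
tool_pos: [0.3839, -0.15, 0.448]
orientation: [179.8, 0.0, 5.3]
ft_force: [-0.4, -0.6, -0.5]
gripper_width: 0.0274
gripper_force: 0.0
clock: 51.75
tool_pos: [0.385, -0.1494, 0.4479]
orientation: [179.9, -0.0, 82.3]
ft_force: [1.1, -0.3, 0.0]
gripper_width: 0.0274
gripper_force: 0.0
clock: 52.05
tool_pos: [0.385, -0.1494, 0.448]
orientation: [179.9, -0.1, 95.0]
ft_force: [0.7, 0.1, 0.2]
gripper_width: 0.0275
gripper_force: 0.0
```

View pics/t9.png

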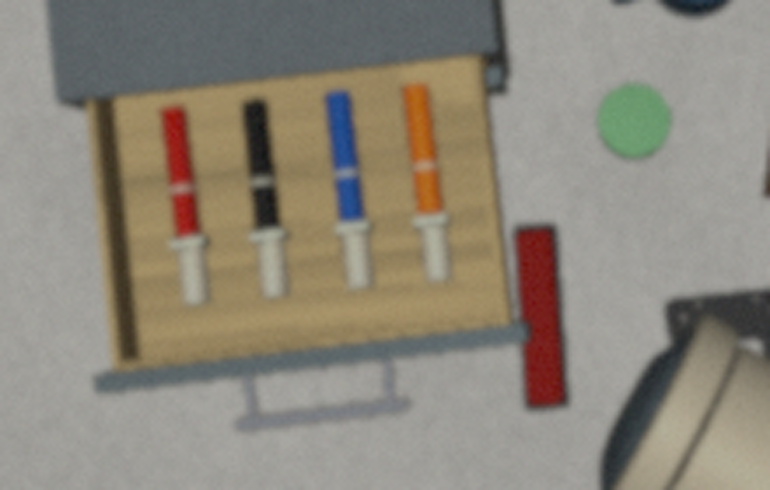

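All four markers lie flat in the drawer and the handle is clear at crop (324,413). Now I grip it again to push the drawer shut.

```bash
python3 -c "
from h import *
print(plane('top',140+324/3.5-.4,150+413/3.5-.4,.136))"
python3 -m pendant '0 0.037 0 0 0 0; 0 0.037 0 0 0 0; 0 0.037 0 0 0 0; 0 0.037 0 0 0 0; 0 0.037 0 0 0 0; 0 0.037 0 0 0 0; 0 0.037 0 0 0 0; 0 0.036 0 0 0 0; 0 0 0 0 0 0; 0 0 0 0 0 0'
python3 -m pendant '0 0 -0.015 0 0 0; 0 0 -0.018 0 0 0; 0 0 -0.018 0 0 0; 0 0 -0.018 0 0 0; 0 0 -0.018 0 0 0; 0 0 -0.018 0 0 0; 0 0 -0.018 0 0 0; 0 0 -0.016 0 0 0; 0 0 0 0 0 0'
python3 -m pendant '0 0 0 0 0 0; 0 0 0 0 0 0; 0 0 0 0 0 0; 0 0 0 0 0 0; 0 0 0 0 0 0; 0 0 0 0 0 0' 0
```

```text
[0.38772214 0.1433621  0.136     ]
clock: 53.1
tool_pos: [0.385, 0.1459, 0.4481]
orientation: [179.8, -0.0, 94.8]
ft_force: [0.5, -0.4, -0.1]
gripper_width: 0.0271
gripper_force: 0.0
clock: 54.0
tool_pos: [0.3849, 0.1443, 0.308]
orientation: [180.0, 0.0, 94.7]
ft_force: [-0.5, -0.0, 0.0]
gripper_width: 0.0272
gripper_force: 0.0
clock: 54.6
tool_pos: [0.386, 0.1453, 0.3102]
orientation: [179.6, -0.0, 94.9]
ft_force: [5.6, -3.5, -4.6]
gripper_width: 0.0102
gripper_force: 30.0
```

```bash

python3 -m pendant '0.006 0.0006 0 0 0 0; 0.012 0.0011 0 0 0 0; 0.014 0.0013 0 0 0 0; 0.014 0.0013 0 0 0 0; 0.014 0.0013 0 0 0 0; 0.014 0.0013 0 0 0 0; 0.014 0.0013 0 0 0 0; 0.014 0.0013 0 0 0 0; 0.014 0.0013 0 0 0 0; 0.014 0.0013 0 0 0 0; 0.014 0.0013 0 0 0 0; 0.014 0.0013 0 0 0 0'
python3 -m pendant '0.012 0.0011 0 0 0 0; 0.01 0.0009 0 0 0 0; 0.008 0.0007 0 0 0 0; 0.004 0.0004 0 0 0 0; 0 0 0 0 0 0; 0 0 0 0 0 0'
```

```text
clock: 55.8
tool_pos: [0.5439, 0.1607, 0.3101]
orientation: [179.8, -0.1, 94.9]
ft_force: [-2.5, 7.7, 3.2]
gripper_width: 0.0101
gripper_force: 30.0
clock: 56.4
tool_pos: [0.5777, 0.164, 0.3102]
orientation: [179.7, -0.1, 94.9]
ft_force: [0.5, 8.6, 0.4]
gripper_width: 0.0105
gripper_force: 30.0
```

```bash

python3 -m pendant '0.002 0.0002 0 0 0 0; 0.002 0.0002 0 0 0 0; 0 0 0 0 0 0'
python3 -m pendant '0.002 0.0002 0 0 0 0; 0 0 0 0 0 0; 0 0 0 0 0 0'
```

```text
clock: 56.7
tool_pos: [0.5817, 0.1644, 0.3102]
orientation: [179.7, -0.1, 94.9]
ft_force: [-0.9, 8.4, 1.1]
gripper_width: 0.0096
gripper_force: 30.0
clock: 57.0
tool_pos: [0.5832, 0.1646, 0.3101]
orientation: [179.8, -0.1, 94.9]
ft_force: [-3.5, 9.2, 4.1]
gripper_width: 0.0101
gripper_force: 30.0
```

```bash

python3 -m pendant '0.002 0.0002 0 0 0 0; 0 0 0 0 0 0; 0 0 0 0 0 0'
python3 -m pendant '0.002 0.0002 0 0 0 0; 0 0 0 0 0 0; 0 0 0 0 0 0'
```

```text
clock: 57.3
tool_pos: [0.5839, 0.1647, 0.31]
orientation: [-180.0, -0.1, 94.9]
ft_force: [-15.7, 7.9, 13.9]
gripper_width: 0.0104
gripper_force: 30.0
clock: 57.6
tool_pos: [0.5846, 0.1648, 0.3099]
orientation: [-179.8, -0.1, 94.9]
ft_force: [-26.2, 6.0, 23.4]
gripper_width: 0.0097
gripper_force: 30.0
```

The reaction force rose, so the drawer is against its stop. I release and lift away.

```bash

python3 -m pendant '0 0 0 0 0 0; 0 0 0 0 0 0; 0 0 0 0 0 0' 0.3
python3 -m pendant '-0.003 0 0 0 0 0; 0 0 0.012 0 0 0; 0 0 0.015 0 0 0; 0 0 0.015 0 0 0; 0 0 0.02 0 0 0; 0 0 0.03 0 0 0; 0 0 0.03 0 0 0; -0.03 -0.03 0 0 0 0; -0.03 -0.03 0 0 0 0; -0.03 -0.035 0 0 0 0; -0.03 -0.035 0 0 0 0; -0.03 -0.035 0 0 0 0'
python3 -m pendant '-0.01 -0.035 0 0 0 0; -0.01 -0.035 0 0 0 0; 0 -0.035 0 0 0 0; 0 -0.035 0 0 0 0; 0 -0.03 0 0 0 0; 0 0 0 0 0 0; 0 0 0 0 0 0'
python3 -c "
from h import *
print(tops())
a=np.hstack([bot.get_image('top')[50:270,130:470,::-1],bot.get_image('scene')[80:300,180:540,::-1]])
cv2.imwrite('pics/end.png',cv2.resize(a,(800,251),interpolation=cv2.INTER_AREA))"
```

```text
clock: 57.9
tool_pos: [0.5876, 0.1642, 0.3098]
orientation: [179.8, -0.0, 94.9]
ft_force: [0.3, 0.1, -0.3]
gripper_width: 0.0272
gripper_force: 0.0
clock: 59.1
tool_pos: [0.4328, -0.0017, 0.4322]
orientation: [179.7, 0.0, 94.9]
ft_force: [0.9, -1.6, 0.4]
gripper_width: 0.0271
gripper_force: 0.0
clock: 59.8
tool_pos: [0.4141, -0.1711, 0.4319]
orientation: [179.8, -0.0, 94.8]
ft_force: [-0.3, -0.1, -0.1]
gripper_width: 0.0273
gripper_force: 0.0
{'yellow': (np.int32(74), array([421.1, 180.3]), array([ 0.6066, -0.3553]))}
```

View pics/end.png

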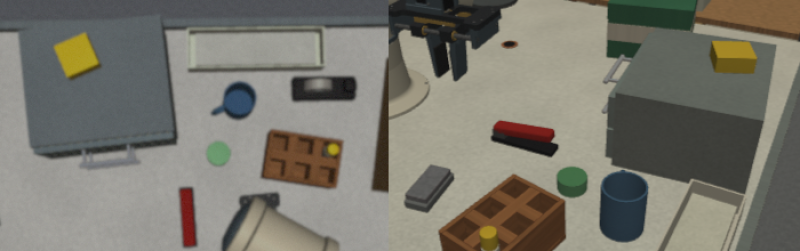

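The organiser was knocked aside by about 4 cm with no robot near it. It's still upright, with the glue stick in place. I'll check that the handle is back at its starting pixels, then hand in.

```bash
python3 - <<'E'
from h import *
for n,(y0,y1,x0,x1) in(("top",(175,205,190,260)),("scene",(120,185,360,392))):
    a=cv2.cvtColor(cv2.imread(f"pics/{n}0.png"),cv2.COLOR_BGR2GRAY)[y0:y1,x0:x1].astype(np.float32)
    b=cv2.cvtColor(bot.get_image(n),cv2.COLOR_RGB2GRAY)[y0:y1,x0:x1].astype(np.float32)
    print(n,cv2.phaseCorrelate(a,b,cv2.createHanningWindow(a.shape[::-1],cv2.CV_32F)),abs(a-b).max(),abs(a-b).mean())
E
```

```text
top ((0.12936623045781914, -0.3588422625267036), 0.9489589320288764) 22.0 2.9904761
scene ((0.3673487670430635, 0.13625579609171723), 0.9511465119818846) 48.0 5.0913463
```

```bash
python3 -c "
from bench import bot
print(bot.job_done())"
```

```text
the job is handed in; nothing more can be done
None
```

The four markers that were there (red, black, blue and orange; no green) lie flat in the top drawer, which is pushed shut against its stop, and the glue stick is still in the upright organiser; the organiser was knocked about 4 cm aside late in the run while the robot was away from it, and I handed the job in at about 60 s.

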